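# Dock a loaded vial rack in its corner stop

### The arm

A 6-joint arm with a two-finger parallel gripper is mounted at the origin on the work surface; the furniture and walls round the work are solid. World frame = base frame: x ahead of the robot, y to its left, z up, the work surface at z = 0. Lengths are in m, angles in degrees, forces in N, time in s.
With the tool pointing down it reaches from about 0.25 to 0.725 m from the base axis. Payload 9.7 kg.
Tool frame: the origin (TCP) lies midway between the tips of the shut fingers; the grasp point (between the pads) lies 19 mm behind it; z points along the fingers, y is the direction in which the jaws open and shut (so a half turn about z gives the same grasp; the last joint's range is limited). The gripper opens to 85 mm and grips with 20 to 120 N. Pads are 22 mm wide; open, the fingers measure 114 mm over their backs; the gripper's body (76 mm by 85 mm) begins 54 mm behind the grasp point. The pads swing forward as they close: fully open they stand 13 mm farther back than shut.
Start: joints at [-65.031, 4.979, 10.078, 95.1, 0, 90], TCP at [0.232, -0.499, 0.231] pointing down, gripper open.
Joint ranges: [-179.16, 179.16], [-48.56, 103.87], [-65.8, 70.77], [-126.05, 130.52], [-82.76, 87.17], [-180, 180]. Speed limits (degrees/s): [127.2, 127.2, 147.25, 180, 180, 180].

### API

Orientations are given as [roll, pitch, yaw] about the fixed x, y, z axes, in that order (R = Rz(yaw) Ry(pitch) Rx(roll)).
In Python, from workcell import bot, camera, recognise gives the robot as it stands. The module is installed in compiled form; this text tells all that it offers.
- The arm moves only by the tool apply_moves, never from a script. Its argument "targets" is one flat list of numbers, 7 for each row, row after row: the shift along the world's x, y, z in units of 30 mm (1.0 is 30 mm), then the turn, a rotation vector about the world's x, y, z in units of 6 degrees (1.0 is 6 degrees), then the opening, from 0 (shut) to 1 (fully open). A call has 1 to 5 rows; each row is the pose to reach, as a shift and turn from the pose commanded when the call began; what a row does not reach only later rows make up. A row lasts 1/10 s, in which the tool goes at most 50 mm and 8.59 degrees, less where a joint would pass 70% of its speed; a pose out of reach is approached as far as the arm can. A call with a gripper value outside its range is refused whole. The fingers move at their own pace and stop on an object; "newtons" is the grip in N (left out, the last holds). Time passes only in rows, so rows that repeat a pose let the fingers close. It gives the time, the measured TCP pose, the force and the opening at its end, in the units of the state.
- bot.get_obs(): the state, without advancing time (a new reading comes with each control period).
- camera(name): name is "scene" or "side" or "wrist"; returns a dict with "img" (400x640x3 uint8, red, green, blue), "intrinsics" (3x3 intrinsics, pixels), "origin" and "rotation" of the camera in the world. Camera axes: x right, y up, looking along -z (the intrinsics and any distortion apply to the point x, -y, -z); pixel columns grow to the right and rows downward; lengths in m; the calibration is good to about 2 mm. A picture is of the moment at which its call begins. There is no depth.
- bot.job_done(): hands the job in, once; it reports no verdict.
Trained networks look in the newest picture that a camera, given by its name, has taken for a name from the list of things; names that differ only in an ending like _2 or _b are one class to them, and where a whole thing is asked for, a point or a joint stands for the part that bears it (a point fixed in the world has none). Each returns a list of dicts, best first, with "conf" (0 to 1); they miss things now and then, are a little off and sometimes report something else, mostly with a low value. They report only what shows in the picture. A call takes as long as a camera call. They do not tell look-alikes from the thing itself.
- recognise(query, camera): "box" ([left, top, right, bottom] in pixels, round what is visible of it).
The state is a dict: "time": time; "q": joint angles; "qd": joint speeds; "joint_efforts": joint torques, N m; "ee_pos": TCP position; "tcp_rot": TCP orientation; "wrist_force": force on the tool from outside, world axes, zero at the start; "torque": the same for the moment, N m; "opening": finger opening in m.
Only numpy, scipy, OpenCV 4.12 (cv2) and the standard library are available. Lean on these libraries where they do the work, as an engineer would, in place of code of your own. Each camera call takes 0.05 s, during which the arm holds its last target.

### The job

Push the loaded vial rack along the bench into the L-shaped metal corner stop, until its long side lies flat against the long wall and its end against the short wall. Only push it with the fingers: do not grip, lift or tip the rack, keep its three vials standing in it, and leave the lone vial, the beaker, the tape roll and the petri dish where they are.

Things in the scene. Friction and masses are not known exactly. Their poses are not given: they have to be found in the camera images.
- dock: L-shaped corner stop of bare aluminium angle, screwed down. Origin: inner corner of the two walls, at bench height. Long wall: inner face at its x = 0, from the origin 170 mm along its -y; short wall: inner face at y = 0, 90 mm along -x. The rack goes inside (x, y < 0). Walls 4 mm thick, 22 tall, feet 22 wide outside. Its +x points away from the robot within 9 degrees.
- vial_rack: White rack, 52 (x) by 140 (y) by 30 mm tall, vertical faces, 4 pockets along y, 3 vials. Loose, about 0.2 kg full; slides at 1 to 3 N. Long sides: solid to 10 mm up, open 10 to 26, rail 26 to 30; ends solid. Origin: centre of underside. Starts 2 to 13 cm short of both walls, within 20 degrees of parallel to the long wall. Docked: origin 26 mm from the long wall, 70 mm from the short.
- vial_1: First screw-capped vial in the rack, 22 mm across, 69 mm tall, standing upright in a pocket of the rack on the rack's 10 mm floor (its top is 79 mm above the bench). It is loose in the pocket by about 2 mm. Origin: centre of its underside.
- vial_2: Second screw-capped vial in the rack, 22 mm across, 69 mm tall, standing upright in a pocket of the rack on the rack's 10 mm floor (its top is 79 mm above the bench). It is loose in the pocket by about 2 mm. Origin: centre of its underside.
- vial_4: Third screw-capped vial in the rack, 22 mm across, 69 mm tall, standing upright in a pocket of the rack on the rack's 10 mm floor (its top is 79 mm above the bench). It is loose in the pocket by about 2 mm. Origin: centre of its underside.
- loose_vial: Bystander: a screw-capped vial standing alone on the bench, 22 mm across, 69 mm tall. Origin: centre of its underside.
- beaker: Bystander: clear beaker, 70 mm across, 81 mm tall. Origin: centre of its underside.
- tape_roll: Bystander: roll of tape lying flat, 62 mm across, 19 mm tall. Origin: centre of its underside.
- petri_dish: Bystander: round flat petri dish, 94 mm across, 16 mm tall. Origin: centre of its underside.
Things that resemble listed ones, but are neither listed nor needed, are in the scene too. Several things have the shape of the vial_rack; the one meant has the colours described above.

How it is judged (in metres and radians):
At the end, for the whole second after the job is handed in: Rack flat on the bench in the stop: long side within 4 mm of the long wall, end within 4 mm of the short wall (at its centre), parallel to the long wall within 0.04 rad, at rest; its three vials upright in their pockets; the four bystanders within 15 mm of where they stood (x of vial_rack in the frame of dock between -0.03 and -0.022 m and y of vial_rack in the frame of dock between -0.074 and -0.066 m and angle between the y axis of vial_rack and the y axis of dock, either way round below 0.04 rad and height (world z) of vial_rack below 0.004 m and angle between vial_rack's own z axis and vertical below 0.04 rad and linear speed of vial_rack below 0.01 m/s and angle between each of vial_1, vial_2, vial_4's own z axis and vertical below 0.26 rad and z of each of vial_1, vial_2, vial_4 in the frame of vial_rack below 0.016 m and linear speed of each of vial_1, vial_2, vial_4 below 0.02 m/s and distance of each of loose_vial, beaker, tape_roll, petri_dish from where it was at the start of the episode below 0.015 m); the robot touches nothing.
It fails at once if the rack is lifted off the bench or tipped (height (world z) of vial_rack above 0.012 m or angle between vial_rack's own z axis and vertical above 0.2 rad).
It fails at once if a vial is lifted out of the rack or falls over (z of any of vial_1, vial_2, vial_4 in the frame of vial_rack above 0.025 m or angle between any of vial_1, vial_2, vial_4's own z axis and vertical above 0.5 rad).
It fails at once if the rack or a vial in it is gripped (touched with the grasp point between the finger pads inside the rack's outline) (x of the grasp point in the frame of vial_rack between -0.024 and 0.024 m and y of the grasp point in the frame of vial_rack between -0.068 and 0.068 m and z of the grasp point in the frame of vial_rack below 0.085 m and (contact force between the fingers and vial_rack above 0.3 N or contact force between the fingers and vial_1 above 0.3 N or contact force between the fingers and vial_2 above 0.3 N or contact force between the fingers and vial_4 above 0.3 N)).
It fails at once if the lone vial, beaker, tape roll or petri dish is shifted by more than 15 mm or knocked over (distance of any of loose_vial, beaker, tape_roll, petri_dish from where it was at the start of the episode above 0.015 m or angle between any of loose_vial, beaker, tape_roll, petri_dish's own z axis and vertical above 0.4 rad).
It also fails if it takes over 45 s, if anything falls off the work surface, if the arm or the gripper's body presses on something with over 40 N, if the wrist force passes 120 N, or if a joint passes its speed limit or range.

## Working session

There is one attempt and no reset: what is moved stays moved. The work goes in short steps, Python scripts to look and compute and a tool call to move; the robot and the scene stay as the last step left them, time stands still between calls to the robot, and variables do not carry over. Pictures are saved under pics/ and viewed, and the job is handed in when it is done.

Besides the shell and the picture viewer there is one more tool, called after ">>>" in YAML: its name, and indented under it one key for each argument. apply_moves: Moves the arm, as the interface text tells. Its arguments: {"type":"object","properties":{"targets":{"type":"array"},"newtons":{"type":"number"}},"required":["targets"]}

```bash
mkdir -p pics
cat > h.py <<'E'
import numpy as np,cv2,json
from workcell import bot,camera,recognise
def save(n,f):
    c=camera(n); cv2.imwrite('pics/'+f,c['img'][:,:,::-1]); return c
def pix2w(c,u,v,z=0.):
    K=np.array(c['intrinsics']);d=np.linalg.inv(K)@np.array([u,v,1.]);d=np.array([d[0],-d[1],-d[2]])
    d=np.array(c['rotation'])@d;o=np.array(c['origin']);return o+d*(z-o[2])/d[2]
def w2pix(c,p):
    K=np.array(c['intrinsics']);q=np.array(c['rotation']).T@(np.array(p)-np.array(c['origin']))
    q=K@np.array([q[0],-q[1],-q[2]]);return q[:2]/q[2]
E
python3 - <<'E'
from h import *
for n in ['scene','side']:
    c=save(n,n+'0.png'); print(n,c.keys(),np.round(c['origin'],3),np.round(c['intrinsics'],1).tolist())
    for q in ['dock','vial_rack','vial_1','loose_vial','beaker','tape_roll','petri_dish']:
        print(q,[(np.round(r['box']).astype(int).tolist(),round(r['conf'],2)) for r in recognise(q,n)])
print(bot.get_obs())
E
```

```text
scene dict_keys(['img', 'intrinsics', 'origin', 'rotation']) [ 0.036 -0.932  0.759] [[414.0, 0.0, 326.1], [0.0, 414.0, 193.4], [0.0, 0.0, 1.0]]
dock [([356, 163, 376, 186], 0.57)]
vial_rack [([262, 177, 294, 201], 0.64)]
vial_1 []
loose_vial []
beaker [([272, 140, 292, 166], 0.85)]
tape_roll [([419, 227, 439, 244], 0.64)]
petri_dish [([288, 242, 323, 265], 0.65)]
side dict_keys(['img', 'intrinsics', 'origin', 'rotation']) [-0.182 -0.503  0.603] [[390.3, 0.0, 324.2], [0.0, 390.3, 203.9], [0.0, 0.0, 1.0]]
dock [([286, 167, 359, 195], 0.93)]
vial_rack [([298, 184, 349, 218], 0.67), ([242, 213, 301, 237], 0.59)]
vial_1 [([313, 177, 324, 196], 0.74), ([306, 172, 310, 192], 0.59)]
loose_vial [([256, 162, 265, 182], 0.5)]
beaker [([224, 169, 248, 201], 0.72), ([442, 214, 467, 230], 0.58)]
tape_roll [([440, 212, 464, 234], 0.91), ([256, 159, 266, 183], 0.37)]
petri_dish [([333, 267, 377, 303], 0.75)]
{'time': 0.8, 'q': array([-6.50325012e+01,  4.97456776e+00,  1.00804349e+01,  9.50986717e+01,
       -1.95155374e-03,  9.00016128e+01]), 'qd': array([ 0.01117664, -0.09508426,  0.0267184 ,  0.07854351,  0.01667286,
       -0.00388038]), 'joint_efforts': array([ 1.31072420e-04, -5.20045710e+01,  4.64839697e+01,  9.67168162e-04,
        1.01986055e-05, -1.53453851e-05]), 'ee_pos': array([ 0.23215304, -0.49861502,  0.23134564]), 'tcp_rot': array([1.79992804e+02, 1.95135118e-03, 2.49658857e+01]), 'wrist_force': array([0.62387364, 1.51373939, 0.10484222]), 'torque': array([-0.01182599, -0.03006932, -0.01256053]), 'opening': 0.08541121091368824}
```

View pics/scene0.png

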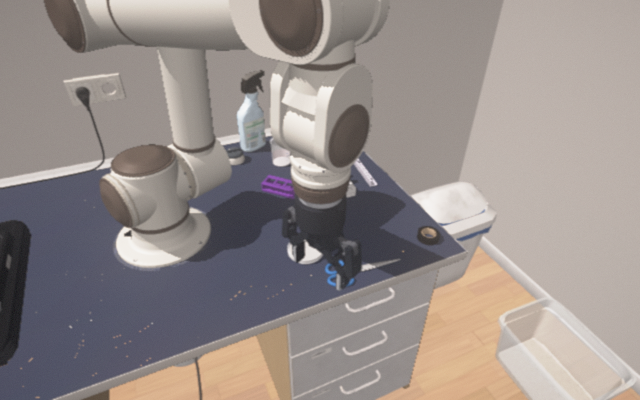

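View pics/side0.png

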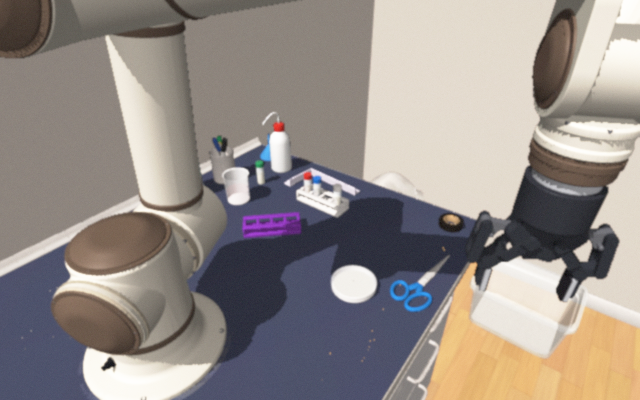

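Run:
```python
import cv2
a=cv2.imread('pics/side0.png')[140:310,210:480]; cv2.imwrite('pics/side0z.png',cv2.resize(a,None,fx=2.9,fy=2.9,interpolation=cv2.INTER_CUBIC))
a=cv2.imread('pics/scene0.png')[130:280,230:450]; cv2.imwrite('pics/scene0z.png',cv2.resize(a,None,fx=3.6,fy=3.6,interpolation=cv2.INTER_CUBIC))
```

```text
(no output)
```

View pics/side0z.png

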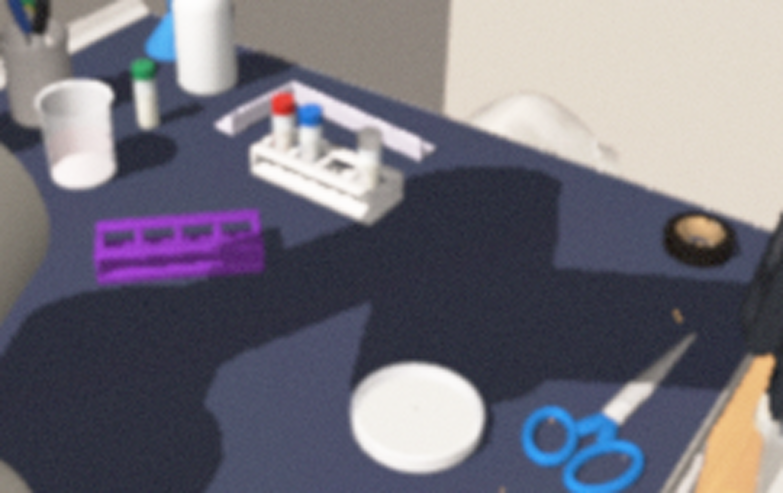

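View pics/scene0z.png

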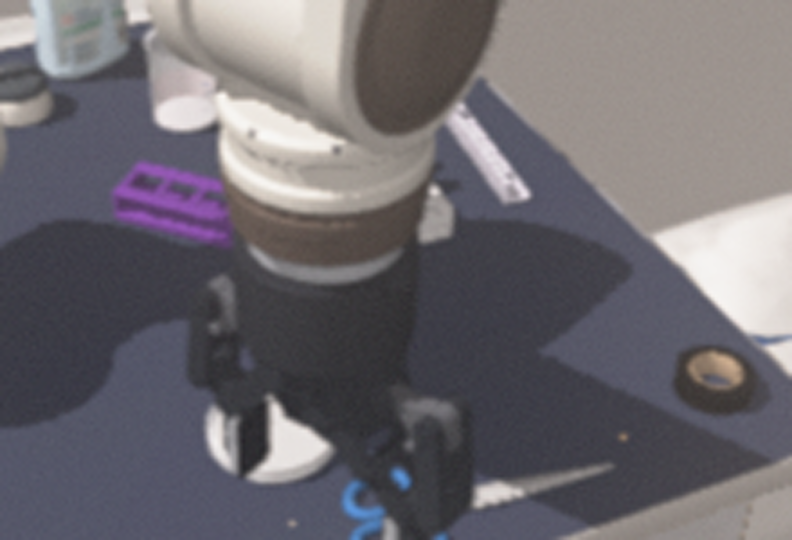

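White rack (side px 298-349, 184-218; three vials) vs. purple rack (242-301, 213-237, empty): the white one fits the description, and the crop confirms it. The dock is behind it, with its corner at about px (311,170).

Run:
```python
from h import *
c=camera('side'); a=c['img'][150:230,230:370,::-1]
cv2.imwrite('pics/rz.png',cv2.resize(a,None,fx=5.7,fy=5.7,interpolation=cv2.INTER_CUBIC))
np.savez('side.npz',**{k:np.array(v) for k,v in c.items()})
def z(u,v,h): print(np.round(pix2w(c,210+u/2.9,140+v/2.9,h)[:2],3))
print('rack'); z(252,150,.03);z(371,207,.03); z(402,178,.03); z(370,220,0)
print('dock ends');z(225,132,0);z(296,84,.022);z(434,148,.022)
print('vial,beaker,tape,petri,purple');z(147,128,0);z(82,185,0);z(700,238,.019);z(418,412,.016);z(97,280,0);z(262,272,0);z(262,212,.03)
```

```text
rackTraceback (most recent call last):
  File "<stdin>", line 6, in <module>
  File "<stdin>", line 5, in z
  File "h.py", line 7, in pix2w
    d=np.array(c['rotation'])@d;o=np.array(c['origin']);return o+d*(z-o[2])/d[2]
                                                                            ~^^^
IndexError: invalid index to scalar variable.
```

View pics/rz.png

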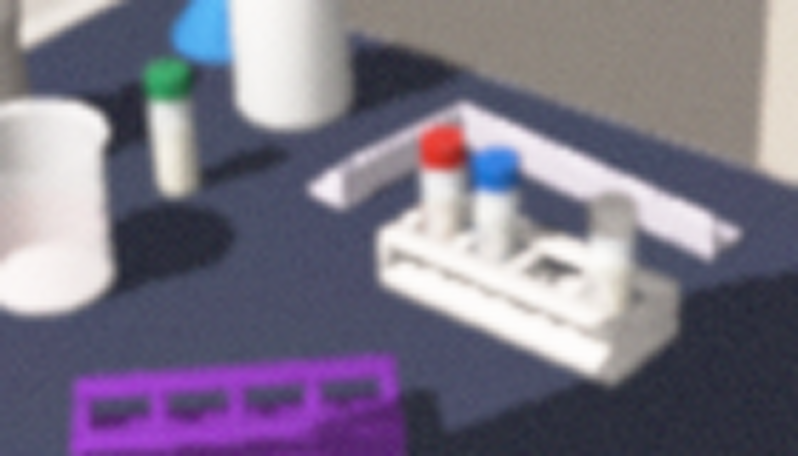

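Run:
```python
import numpy as np
c=np.load('side.npz'); print(c['rotation'],c['origin'])
```

```text
[ 5.57166564e+01  4.61735205e-02 -5.38850689e+01] [-0.18159992 -0.50277857  0.60333489]
```

```bash
cat >> h.py <<'E'
from scipy.spatial.transform import Rotation as Ro
def fix(c):
    c={k:np.array(c[k]) for k in c}
    if c['rotation'].ndim==1: c['rotation']=Ro.from_euler('xyz',c['rotation'],degrees=True).as_matrix()
    return c
E
python3 - <<'E'
from h import *
c=fix(dict(np.load('side.npz')))
def z(u,v,h): print((u,v,h),np.round(pix2w(c,230+u/5.7,150+v/5.7,h)[:2],3))
print('rack');z(380,287,0);z(610,383,0);z(678,330,0);z(615,328,.03);z(680,285,.03);z(380,240,.03)
print('vials');z(440,135,.079);z(496,155,.079);z(613,200,.079)
print('dock');z(340,207,0);z(344,180,.022);z(462,105,.022);z(712,225,.022);z(712,260,0)
print('loose');z(177,190,0);z(170,65,.069);
print('purple');z(400,440,0);z(395,362,.03)
def z(u,v,h): print(np.round(pix2w(c,210+u/2.9,140+v/2.9,h)[:2],3))
print('beaker,tape,petri');z(82,170,0);z(700,238,.019);z(418,412,.016);print('scissors');z(695,335,0)
E
```

```text
rack
(380, 287, 0) [0.502 0.091]
(610, 383, 0) [ 0.503 -0.044]
(678, 330, 0) [ 0.557 -0.046]
(615, 328, 0.03) [ 0.505 -0.045]
(680, 285, 0.03) [ 0.551 -0.05 ]
(380, 240, 0.03) [0.5   0.088]
vials
(440, 135, 0.079) [0.529 0.073]
(496, 155, 0.079) [0.53 0.04]
(613, 200, 0.079) [ 0.529 -0.026]
dock
(340, 207, 0) [0.547 0.155]
(344, 180, 0.022) [0.542 0.147]
(462, 105, 0.022) [0.639 0.146]
(712, 225, 0.022) [ 0.615 -0.027]
(712, 260, 0) [ 0.618 -0.027]
loose
(177, 190, 0) [0.51  0.235]
(170, 65, 0.069) [0.518 0.239]
purple
(400, 440, 0) [0.413 0.007]
(395, 362, 0.03) [0.426 0.019]
beaker,tape,petri
[0.413 0.229]
[ 0.632 -0.3  ]
[ 0.319 -0.213]
scissors
[ 0.533 -0.338]
```

The rack (centre ≈ (0.527, 0.022), yaw ≈ 0°) needs to go to about (0.600, 0.081) at yaw ≈ -6.5°. I'll bring the wrist over it for a better look.

>>> apply_moves:
  targets: [0.65,1.45,0.4,0,0,-0.45,0.4,1.3,2.9,0.8,0,0,-0.9,0.4,1.95,4.35,1.2,0,0,-1.35,0.4,2.6,5.8,1.6,0,0,-1.8,0.4,3.25,7.25,2.0,0,0,-2.25,0.4]

```text
time: 1.35
ee_pos: [0.3299, -0.2794, 0.2919]
tcp_rot: [180.0, -0.0, 11.3]
wrist_force: [1.1, -1.0, -0.2]
opening: 0.0342
```

>>> apply_moves:
  targets: [0.65,1.45,0.2,0,0,-0.5,0.4,1.3,2.9,0.4,0,0,-1.0,0.4,1.95,4.35,0.6,0,0,-1.5,0.4,2.6,5.8,0.8,0,0,-2.0,0.4,3.25,7.25,1.0,0,0,-2.5,0.4]

```text
time: 1.85
ee_pos: [0.4275, -0.0616, 0.3218]
tcp_rot: [180.0, -0.1, -3.7]
wrist_force: [1.5, -0.5, 0.9]
opening: 0.0345
```

>>> apply_moves:
  targets: [0.5,1.2,0,0,0,-0.2,0.4,1.0,2.4,0,0,0,-0.5,0.4,1.0,2.4,0,0,0,-0.5,0.4]

```text
time: 2.15
ee_pos: [0.4557, -0.0245, 0.3207]
tcp_rot: [-178.5, 0.1, -4.0]
wrist_force: [-1.5, -0.2, -0.3]
opening: 0.0343
```

Run:
```python
from h import *
c=save('wrist','w1.png'); np.savez('w1.npz',**{k:np.array(v) for k,v in c.items()}); print(c['origin'],c['rotation'])
c=save('scene','s1.png');np.savez('s1.npz',**{k:np.array(v) for k,v in c.items()})
print(bot.get_obs())
```

```text
[ 0.52955886 -0.03352009  0.46311932] [-17.10743427   1.51144207 -94.00451215]
{'time': 2.25, 'q': array([ -4.16835769,  -4.79373405,  10.50316995, 105.36870388,
         1.42520591, 179.96927158]), 'qd': array([-0.99898532, -0.86370387, -0.34688051,  0.19704502, -0.09883115,
       -0.04524209]), 'joint_efforts': array([ 1.07720565e+00, -3.81412232e+01,  4.45064199e+01, -1.59600098e-01,
        1.72206913e-01, -5.20275382e-03]), 'ee_pos': array([ 0.45456171, -0.02602123,  0.32111033]), 'tcp_rot': array([-1.78574756e+02,  7.10355926e-02, -4.13763875e+00]), 'wrist_force': array([-0.23385037, -0.187861  ,  0.04759528]), 'torque': array([0.02417647, 0.01052156, 0.00552817]), 'opening': 0.03406137466515712}
```

View pics/w1.png

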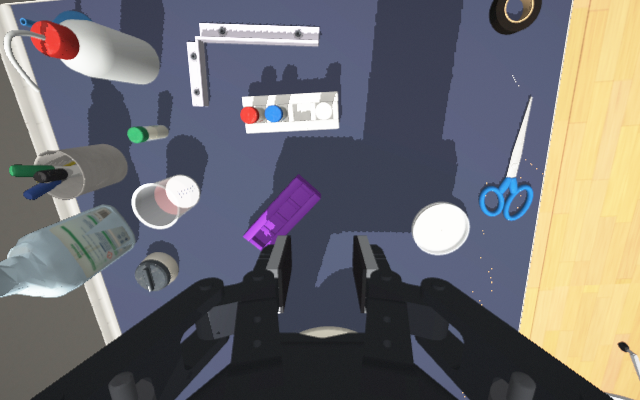

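View pics/s1.png

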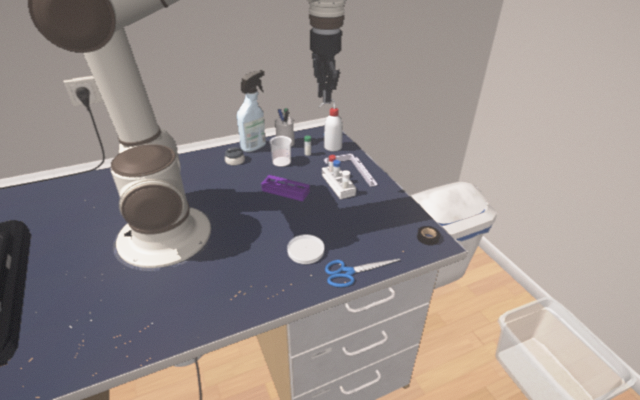

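Run:
```python
import cv2
a=cv2.imread('pics/w1.png')[15:145,175:350]; cv2.imwrite('pics/w1z.png',cv2.resize(a,None,fx=4.5,fy=4.5,interpolation=cv2.INTER_CUBIC))
```

```text
(no output)
```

View pics/w1z.png

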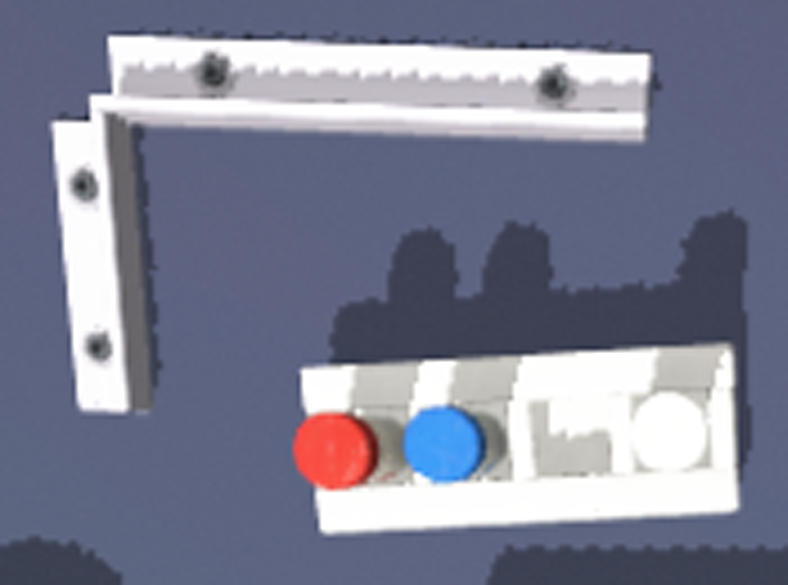

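Run:
```python
from h import *
c=fix(dict(np.load('w1.npz')))
def z(u,v,h): 
    p=pix2w(c,175+u/4.5,15+v/4.5,h)[:2];print((u,v,h),np.round(p,4));return p
print('rack');P=[z(301,368,.03),z(733,345,.03),z(738,510,.03),z(320,533,.03)]
m=np.mean(P,0);d=(P[0]-P[1]+P[3]-P[2]);print('c',m,'yaw',np.degrees(np.arctan2(-d[0],d[1])),[np.linalg.norm(P[i]-P[i-1]) for i in range(4)])
print('dock');a=z(143,124,0);b=z(645,141,0);e=z(152,410,0);d=a-b;print(np.linalg.norm(d),np.linalg.norm(e-a),np.degrees(np.arctan2(-d[0],d[1])),np.degrees(np.arctan2((a-e)[1],(a-e)[0])))
z(130,113,.022);z(645,115,.022)
t=np.arctan2(-d[0],d[1]);R=np.array([[np.cos(t),-np.sin(t)],[np.sin(t),np.cos(t)]]);print('goal',a+R@[-.026,-.07])
def q(u,v,h): print(np.round(pix2w(c,u,v,h)[:2],3))
print('loose,beaker');q(166,132,0);q(180,190,.0);print('purple top right');q(320,183,.03);q(297,177,.03);q(245,240,.03)
```

```text
rack
(301, 368, 0.03) [0.5567 0.0928]
(733, 345, 0.03) [ 0.5537 -0.0471]
(738, 510, 0.03) [ 0.5023 -0.046 ]
(320, 533, 0.03) [0.5043 0.0944]
c [0.52923443 0.02353538] yaw -1.0317542453979474 [np.float64(0.05237058232614546), np.float64(0.1398938739003076), np.float64(0.051423210119964265), np.float64(0.1404150915032418)]
dock
(143, 124, 0) [0.6376 0.1423]
(645, 141, 0) [ 0.6201 -0.0226]
(152, 410, 0) [0.5485 0.1562]
0.16576810243837012 0.090149626243027 -6.038992219049418 -8.893867650442528
(130, 113, 0.022) [0.6358 0.1374]
(645, 115, 0.022) [ 0.6231 -0.0236]
goal [0.60434412 0.07538694]
loose,beaker
[0.514 0.234]
[0.415 0.232]
purple top right
[ 0.42  -0.012]
[0.432 0.024]
[0.329 0.123]
```

>>> apply_moves:
  targets: [0,0.1,-0.3,0,0,1.4,0.4,0,0.2,-0.6,0,0,2.8,0.4,0,0.3,-0.9,0,0,4.2,0.4,0,0.4,-1.2,0,0,5.6,0.4,0,0.5,-1.5,0,0,7.0,0.4]

```text
time: 2.75
ee_pos: [0.4541, -0.0117, 0.2762]
tcp_rot: [-178.6, 0.0, 38.1]
wrist_force: [0.4, 1.0, -0.1]
opening: 0.0342
```

>>> apply_moves:
  targets: [0,0.1,-0.3,0,0,1.4,0.4,0,0.2,-0.6,0,0,2.8,0.4,0,0.3,-0.9,0,0,4.2,0.4,0,0.4,-1.2,0,0,5.6,0.4,0,0.5,-1.5,0,0,7.0,0.4]

```text
time: 3.25
ee_pos: [0.4542, 0.0033, 0.2312]
tcp_rot: [-178.6, 0.1, 80.1]
wrist_force: [0.1, -0.7, 0.3]
opening: 0.0339
```

>>> apply_moves:
  targets: [0,0.1,-0.3,0,0,1.4,0.4,0,0.2,-0.6,0,0,2.8,0.4,0,0.3,-0.9,0,0,4.2,0.4,0,0.4,-1.2,0,0,5.6,0.4,0,0.5,-1.5,0,0,7.0,0.4]

```text
time: 3.75
ee_pos: [0.4543, 0.0182, 0.1862]
tcp_rot: [-178.5, 0.1, 122.1]
wrist_force: [1.7, -0.4, -0.2]
opening: 0.0342
```

>>> apply_moves:
  targets: [0,0,-0.2,0,0,1.4,0.4,0,0,-0.4,0,0,2.8,0.4,0,0,-0.6,0,0,4.2,0.4,0,0,-0.8,0,0,5.6,0.4,0,0,-1.0,0,0,7.0,0.4]

```text
time: 4.25
ee_pos: [0.4543, 0.0181, 0.1563]
tcp_rot: [-178.5, 0.1, 164.1]
wrist_force: [0.4, 0.2, -0.7]
opening: 0.0343
```

```bash
cat >> h.py <<'E'
def goto(pos,yaw,tilt,half):
    o=bot.get_obs();Rc=Ro.from_euler('xyz',o['tcp_rot'],degrees=True)
    Rt=Ro.from_euler('z',yaw,degrees=True)*Ro.from_euler('y',-tilt,degrees=True)*Ro.from_euler('x',180,degrees=True)*Ro.from_euler('z',180 if half else 0,degrees=True)
    r=np.degrees((Rt*Rc.inv()).as_rotvec())/6
    print('shift',np.round((np.array(pos)-o['ee_pos'])/.03,2),'turn',np.round(r,2),'q',np.round(o['q'],1),'t',o['time'])
E
python3 -c "
from h import *
goto((.468,.024,.06),-6.5,18,True)"
```

```text
shift [ 0.46  0.2  -3.21] turn [-0.34 -2.98  1.59] q [  3.2  -8.5 -11.4  87.6  -1.4  19.1] t 4.25
```

>>> apply_moves:
  targets: [0.1,0.05,-0.6,-0.07,-0.6,0.35,0.4,0.2,0.1,-1.2,-0.14,-1.2,0.7,0.4,0.3,0.15,-1.9,-0.21,-1.8,1.0,0.4,0.4,0.2,-2.6,-0.28,-2.4,1.3,0.4,0.46,0.2,-3.2,-0.34,-3.0,1.6,0.4]

```text
time: 4.75
ee_pos: [0.4682, 0.0243, 0.0595]
tcp_rot: [179.9, 18.2, 173.3]
wrist_force: [0.2, 1.1, -0.1]
opening: 0.0341
```

Run:
```python
from h import *
goto((.468,.024,.004),-6.5,18,True)
c=save('side','s2.png');cv2.imwrite('pics/s2z.png',cv2.resize(c['img'][100:240,200:400,::-1],None,fx=4,fy=4,interpolation=cv2.INTER_CUBIC))
c=save('wrist','w2.png')
```

```text
shift [-0.01 -0.01 -1.85] turn [-0.01  0.04  0.03] q [  5.2 -25.1 -37.1  60.1  -3.6  11.3] t 4.75
```

View pics/s2z.png

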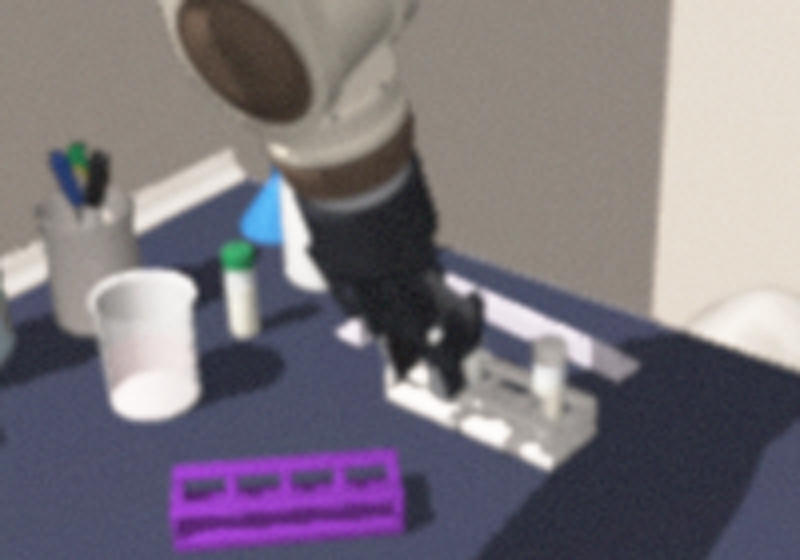

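View pics/w2.png

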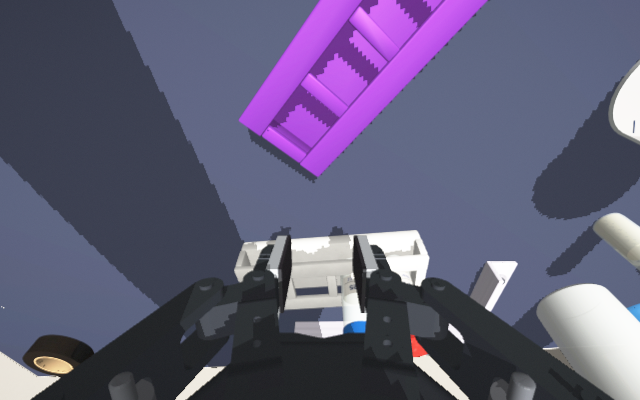

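>>> apply_moves:
  targets: [0,0,-0.6,0,0,0,0.4,0,0,-1.2,0,0,0,0.4,0,0,-1.75,0,0,0,0.4,0,0,-1.8,0,0,0,0.4,0,0,-1.8,0,0,0,0.4]

```text
time: 5.35
ee_pos: [0.469, 0.0251, 0.0074]
tcp_rot: [179.9, 18.1, 173.3]
wrist_force: [-1.0, -0.2, 0.9]
opening: 0.0342
```

>>> apply_moves:
  targets: [0,0,-0.05,0,0,0,0.4,0,0,-0.1,0,0,0,0.4,0,0,-0.1,0,0,0,0.4]

```text
time: 5.65
ee_pos: [0.4688, 0.0257, 0.0038]
tcp_rot: [179.9, 18.1, 173.4]
wrist_force: [1.2, -1.0, -0.1]
opening: 0.0345
```

>>> apply_moves:
  targets: [0,0,-0.05,0,0,0,0.4,0,0,-0.1,0,0,0,0.4,0,0,-0.1,0,0,0,0.4]

```text
time: 5.95
ee_pos: [0.4689, 0.0257, 0.0013]
tcp_rot: [179.9, 18.1, 173.4]
wrist_force: [-5.9, -0.5, 9.3]
opening: 0.034
```

>>> apply_moves:
  targets: [0,0,-0.05,0,0,0,0.4,0,0,-0.08,0,0,0,0.4,0,0,-0.08,0,0,0,0.4]

```text
time: 6.25
ee_pos: [0.4692, 0.0257, 0.0009]
tcp_rot: [179.9, 18.2, 173.4]
wrist_force: [-22.3, -0.4, 32.9]
opening: 0.0343
```

Bench contact is at TCP z ≈ 1.5 mm. I'll raise slightly and start the push along +x.

>>> apply_moves:
  targets: [0,0,0.12,0,0,0,0.4,0.2,0,0.12,0,0,0,0.4,0.45,0,0.12,0,0,0,0.4,0.7,0,0.12,0,0,0,0.4,0.95,0,0.12,0,0,0,0.4]

```text
time: 6.75
ee_pos: [0.4974, 0.0257, 0.0013]
tcp_rot: [179.9, 18.0, 173.4]
wrist_force: [-10.0, 0.2, 11.3]
opening: 0.0342
```

>>> apply_moves:
  targets: [0.1,0,0,0,0,0,0.4,0.2,0,0,0,0,0,0.4,0.3,0,0,0,0,0,0.4,0.4,0,0,0,0,0,0.4,0.5,0,0,0,0,0,0.4]

```text
time: 7.25
ee_pos: [0.512, 0.0256, 0.0013]
tcp_rot: [179.9, 18.0, 173.4]
wrist_force: [-9.8, 0.2, 10.6]
opening: 0.034
```

Run:
```python
from h import *
c=save('side','s3.png');cv2.imwrite('pics/s3z.png',cv2.resize(c['img'][100:240,200:400,::-1],None,fx=4,fy=4,interpolation=cv2.INTER_CUBIC))
c=save('wrist','w3.png');print(bot.get_obs()['ee_pos'],bot.get_obs()['wrist_force'])
```

```text
[0.51249112 0.02564245 0.00135419] [-4.81167983 -0.35742141  7.10281707]
```

View pics/s3z.png

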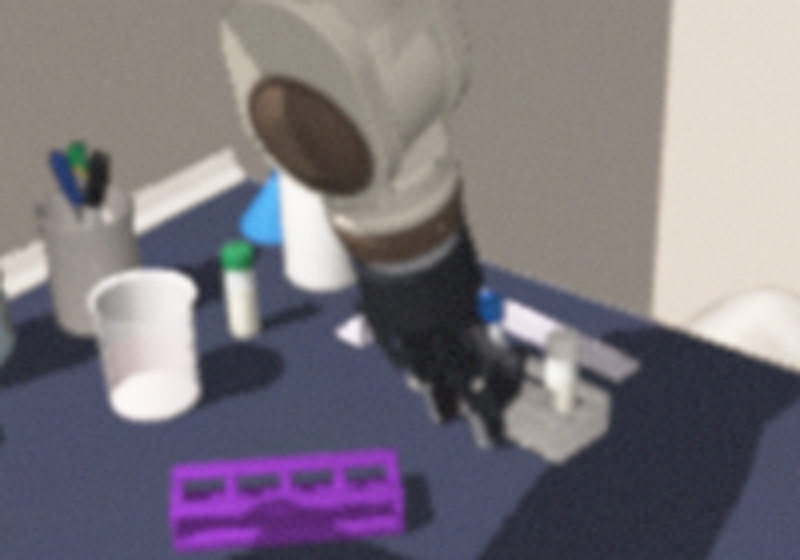

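View pics/w3.png

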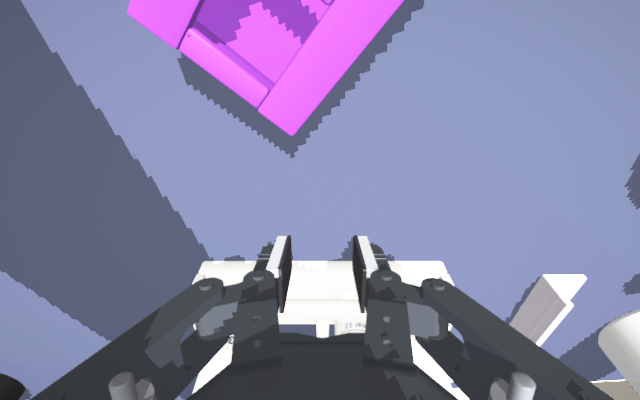

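>>> apply_moves:
  targets: [0.15,0,0.07,0,0,0,0.4,0.4,0,0.07,0,0,0,0.4,0.65,0,0.07,0,0,0,0.4,0.9,0,0.07,0,0,0,0.4,1.15,0,0.07,0,0,0,0.4]

```text
time: 7.85
ee_pos: [0.5472, 0.0257, 0.0032]
tcp_rot: [179.9, 18.0, 173.4]
wrist_force: [-0.7, -0.3, 0.3]
opening: 0.034
```

>>> apply_moves:
  targets: [0.1,0,0,0,0,0,0.4,0.2,0,0,0,0,0,0.4,0.3,0,0,0,0,0,0.4]

```text
time: 8.15
ee_pos: [0.5557, 0.0256, 0.0035]
tcp_rot: [179.9, 18.0, 173.4]
wrist_force: [-1.5, 1.5, -0.1]
opening: 0.0341
```

>>> apply_moves:
  targets: [0.05,0,0,0,0,0,0.4,0.1,0,0,0,0,0,0.4]

```text
time: 8.35
ee_pos: [0.5586, 0.0257, 0.0036]
tcp_rot: [179.9, 18.1, 173.4]
wrist_force: [-1.7, 0.8, 0.5]
opening: 0.0344
```

>>> apply_moves:
  targets: [0.05,0,0,0,0,0,0.4,0.1,0,0,0,0,0,0.4]

```text
time: 8.55
ee_pos: [0.5616, 0.0257, 0.0036]
tcp_rot: [179.9, 18.1, 173.4]
wrist_force: [-0.8, -0.4, 0.5]
opening: 0.0343
```

>>> apply_moves:
  targets: [0.05,0,0,0,0,0,0.4,0.1,0,0,0,0,0,0.4]

```text
time: 8.75
ee_pos: [0.5646, 0.0257, 0.0036]
tcp_rot: [179.9, 18.1, 173.4]
wrist_force: [-1.8, -1.1, -0.4]
opening: 0.0337
```

Run:
```python
from h import *
c=save('scene','s4.png');cv2.imwrite('pics/s4z.png',cv2.resize(c['img'][120:230,290:420,::-1],None,fx=5,fy=5,interpolation=cv2.INTER_CUBIC))
c=save('side','s4b.png');cv2.imwrite('pics/s4bz.png',cv2.resize(c['img'][140:230,260:390,::-1],None,fx=5,fy=5,interpolation=cv2.INTER_CUBIC))
```

```text
(no output)
```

View pics/s4z.png

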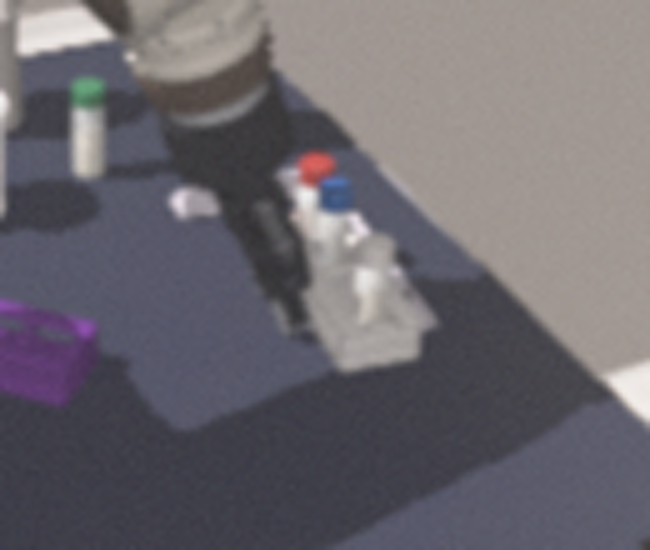

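View pics/s4bz.png

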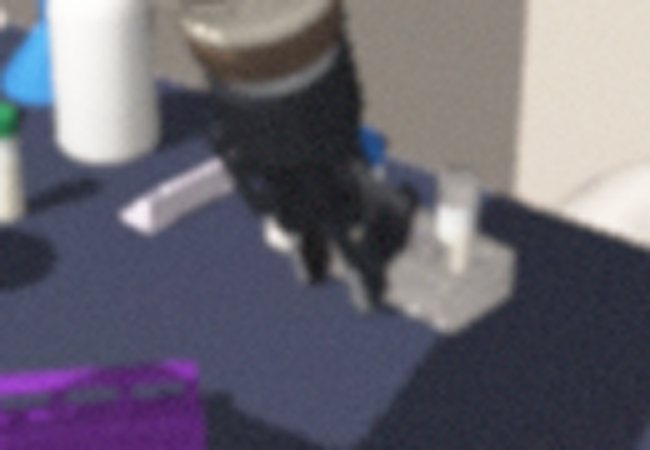

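>>> apply_moves:
  targets: [0.05,0,0,0,0,0,0.4,0.1,0,0,0,0,0,0.4]

```text
time: 9.05
ee_pos: [0.5657, 0.0254, 0.0031]
tcp_rot: [180.0, 17.8, 173.4]
wrist_force: [-24.6, -1.8, 16.1]
opening: 0.0342
```

>>> apply_moves:
  targets: [0.05,0,0,0,0,0,0.4,0.1,0,0,0,0,0,0.4]

```text
time: 9.25
ee_pos: [0.5661, 0.0254, 0.0027]
tcp_rot: [-180.0, 17.6, 173.4]
wrist_force: [-44.3, -1.3, 23.3]
opening: 0.0342
```

Contact with the long wall (force 24 → 44 N). Now backing off, and rotating to push the end.

>>> apply_moves:
  targets: [-0.5,0,0.1,0,0,0,0.4,-1.2,0,0.3,0,0,0,0.4,-1.4,0,1.6,0,0,0,0.4,-1.4,0,3.0,0,0,0,0,-1.4,0,4.4,0,0,0,0]

```text
time: 9.75
ee_pos: [0.5283, 0.0257, 0.1374]
tcp_rot: [179.9, 18.1, 173.4]
wrist_force: [1.3, -0.2, -0.6]
opening: 0.0062
```

Run:
```python
from h import *
goto((.587,-.085,.15),83.5,18,False)
```

```text
shift [ 1.96 -3.69  0.42] turn [  5.21   4.16 -14.44] q [  4.6 -16.9 -22.7  66.4  -3.4  10.7] t 9.75
```

>>> apply_moves:
  targets: [0.1,-0.4,0.1,0.43,0.35,-1.2,0,0.2,-0.8,0.2,0.87,0.69,-2.41,0,0.3,-1.2,0.3,1.3,1.04,-3.61,0,0.4,-1.6,0.4,1.74,1.39,-4.81,0,0.5,-2.0,0.4,2.17,1.73,-6.02,0]

```text
time: 10.25
ee_pos: [0.5444, -0.0348, 0.1484]
tcp_rot: [172.5, 3.3, 135.4]
wrist_force: [0.5, -0.2, 0.2]
opening: -0.0
```

>>> apply_moves:
  targets: [0.25,-0.35,0,0.43,0.35,-1.2,0,0.5,-0.7,0,0.87,0.69,-2.41,0,0.75,-1.1,0,1.3,1.04,-3.61,0,1.0,-1.4,0,1.74,1.39,-4.81,0,1.2,-1.7,0,2.17,1.73,-6.02,0]

```text
time: 10.75
ee_pos: [0.5805, -0.086, 0.1476]
tcp_rot: [175.8, -12.8, 98.7]
wrist_force: [0.1, 1.1, 0.8]
opening: 0.0003
```

Run:
```python
from h import *
goto((.587,-.085,.15),83.5,18,False)
c=save('side','s5.png');cv2.imwrite('pics/s5z.png',cv2.resize(c['img'][140:230,260:390,::-1],None,fx=5,fy=5,interpolation=cv2.INTER_CUBIC))
c=save('wrist','w5.png');np.savez('w5.npz',**{k:np.array(v) for k,v in c.items()})
```

```text
shift [0.22 0.03 0.08] turn [ 0.85  0.69 -2.35] q [-14.9  10.    5.5  86.8  13.4  66.7] t 10.75
```

View pics/w5.png

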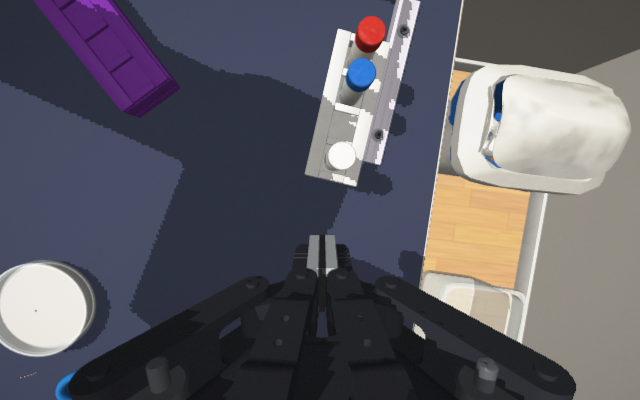

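View pics/s5z.png

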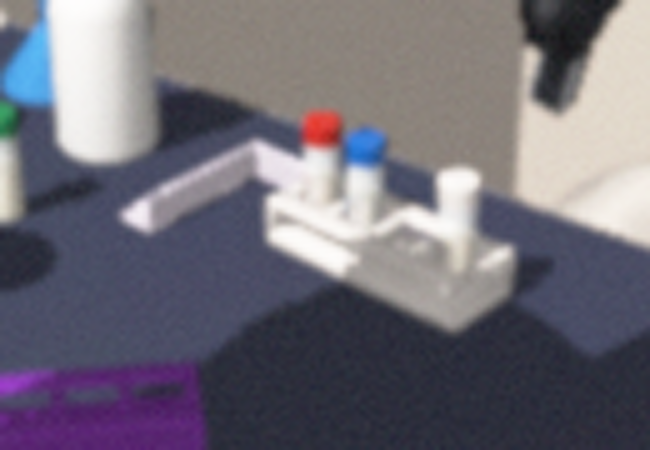

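Run:
```python
from h import *
c=fix(dict(np.load('w5.npz')))
for p in [(306,173,.03),(357,186,.03),(340,30,.03),(379,165,.022),(411,0,.022)]: print(p,np.round(pix2w(c,*p)[:2],4))
```

```text
(306, 173, 0.03) [ 0.5676 -0.0443]
(357, 186, 0.03) [ 0.6183 -0.0505]
(340, 30, 0.03) [0.5828 0.092 ]
(379, 165, 0.022) [ 0.6392 -0.0269]
(411, 0, 0.022) [0.6482 0.135 ]
```

>>> apply_moves:
  targets: [0.1,0,0,0.43,0.35,-1.2,0,0.19,0,-0.8,0.85,0.69,-2.35,0,0.19,0,-1.8,0.85,0.69,-2.35,0,0.19,0,-2.8,0.85,0.69,-2.35,0,0.19,0,-3.6,0.85,0.69,-2.35,0]

```text
time: 11.35
ee_pos: [0.5848, -0.0848, 0.0381]
tcp_rot: [179.9, -17.9, 84.0]
wrist_force: [-0.6, -0.2, 0.1]
opening: -0.0002
```

Run:
```python
from h import *
goto((.586,-.085,.006),83.5,18,False);print(bot.get_obs()['ee_pos'])
```

```text
shift [ 0.04 -0.01 -1.07] turn [ 0.02  0.01 -0.08] q [-16.6  14.   -2.7  76.7  17.6  78.8] t 11.35
[ 0.58484813 -0.08484753  0.03806898]
```

Now down, and then the approach: touching the end at TCP y ≈ -0.058.

>>> apply_moves:
  targets: [0.03,0,-0.5,0,0,-0.08,0,0.03,0,-0.9,0,0,-0.08,0,0.03,0,-1.07,0,0,-0.08,0,0.03,0,-1.07,0,0,-0.08,0]

```text
time: 11.75
ee_pos: [0.586, -0.0851, 0.0074]
tcp_rot: [180.0, -17.9, 83.4]
wrist_force: [-0.1, 0.2, -0.4]
opening: -0.0
```

>>> apply_moves:
  targets: [0.03,0.25,0,0,0,0,0,0.06,0.5,0,0,0,0,0,0.09,0.75,0,0,0,0,0,0.11,1.0,0,0,0,0,0,0.14,1.2,0,0,0,0,0]

```text
time: 12.25
ee_pos: [0.5906, -0.0488, 0.0079]
tcp_rot: [179.9, -17.9, 83.4]
wrist_force: [-1.4, -4.1, 3.2]
opening: -0.0
```

>>> apply_moves:
  targets: [0.02,0.2,0,0,0,0,0,0.04,0.4,0,0,0,0,0,0.07,0.6,0,0,0,0,0,0.09,0.8,0,0,0,0,0,0.11,1.0,0,0,0,0,0]

```text
time: 12.75
ee_pos: [0.5938, -0.0189, 0.0076]
tcp_rot: [180.0, -17.9, 83.3]
wrist_force: [-0.8, -2.3, 2.7]
opening: -0.0001
```

Run:
```python
from h import *
c=save('side','s6.png');cv2.imwrite('pics/s6z.png',cv2.resize(c['img'][140:230,260:390,::-1],None,fx=5,fy=5,interpolation=cv2.INTER_CUBIC))
c=save('scene','s6b.png');cv2.imwrite('pics/s6bz.png',cv2.resize(c['img'][120:230,290:420,::-1],None,fx=5,fy=5,interpolation=cv2.INTER_CUBIC))
```

```text
(no output)
```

View pics/s6z.png

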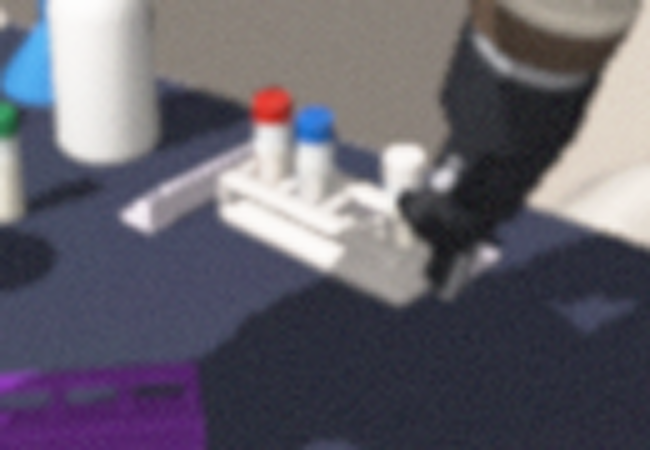

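View pics/s6bz.png

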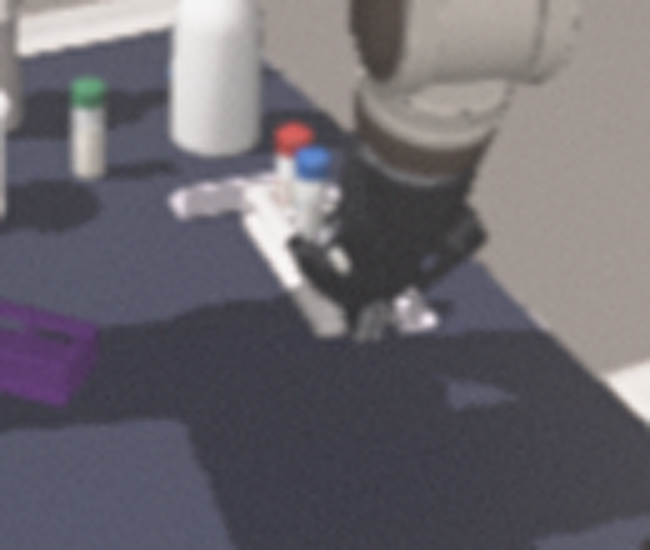

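>>> apply_moves:
  targets: [0.01,0.12,-0.04,0,0,0,0,0.03,0.24,-0.04,0,0,0,0,0.04,0.34,-0.04,0,0,0,0]

```text
time: 13.15
ee_pos: [0.5947, -0.0089, 0.006]
tcp_rot: [-180.0, -17.9, 83.3]
wrist_force: [0.1, -2.0, 0.7]
opening: -0.0001
```

>>> apply_moves:
  targets: [0.01,0.06,0,0,0,0,0,0.01,0.12,0,0,0,0,0]

```text
time: 13.35
ee_pos: [0.595, -0.0053, 0.0061]
tcp_rot: [180.0, -17.9, 83.3]
wrist_force: [-0.2, -1.1, -0.4]
opening: -0.0
```

>>> apply_moves:
  targets: [0.01,0.06,0,0,0,0,0,0.01,0.1,0,0,0,0,0]

```text
time: 13.55
ee_pos: [0.5954, -0.0023, 0.0061]
tcp_rot: [180.0, -17.9, 83.3]
wrist_force: [-1.2, -0.6, -0.2]
opening: -0.0001
```

>>> apply_moves:
  targets: [0.01,0.05,0,0,0,0,0,0.01,0.07,0,0,0,0,0]

```text
time: 13.75
ee_pos: [0.5956, -0.0003, 0.0062]
tcp_rot: [180.0, -17.9, 83.3]
wrist_force: [-0.8, -1.8, -0.7]
opening: 0.0005
```

>>> apply_moves:
  targets: [0,0.04,0,0,0,0,0,0.01,0.07,0,0,0,0,0]

```text
time: 13.95
ee_pos: [0.5959, 0.0012, 0.0062]
tcp_rot: [180.0, -17.9, 83.3]
wrist_force: [-3.1, -8.5, 1.4]
opening: 0.0
```

Force is rising, so the end is meeting the short wall. One small firm press.

>>> apply_moves:
  targets: [0,0.04,0,0,0,0,0,0,0.07,0,0,0,0,0]

```text
time: 14.15
ee_pos: [0.5958, 0.0014, 0.0062]
tcp_rot: [180.0, -17.7, 83.2]
wrist_force: [-5.2, -18.2, 3.1]
opening: -0.0004
```

>>> apply_moves:
  targets: [0,-0.4,0,0,0,0,0,-0.1,-1.0,0.1,0,0,0,0,-0.1,-1.2,1.3,0,0,0,0,-0.1,-1.2,2.6,0,0,0,0,-0.1,-1.2,3.9,0,0,0,0]

```text
time: 14.65
ee_pos: [0.593, -0.0325, 0.1247]
tcp_rot: [180.0, -18.0, 83.3]
wrist_force: [0.2, -0.1, -0.1]
opening: -0.0003
```

Run:
```python
from h import *
goto((.55,-.05,.2),83.5,0,False)
c=save('side','s7.png');cv2.imwrite('pics/s7z.png',cv2.resize(c['img'][140:230,260:390,::-1],None,fx=5,fy=5,interpolation=cv2.INTER_CUBIC))
c=save('wrist','w7.png');np.savez('w7.npz',**{k:np.array(v) for k,v in c.items()})
```

```text
shift [-1.43 -0.58  2.51] turn [-2.98  0.35  0.03] q [-11.6  10.9   3.4  84.   17.9  84.8] t 14.65
```

View pics/w7.png

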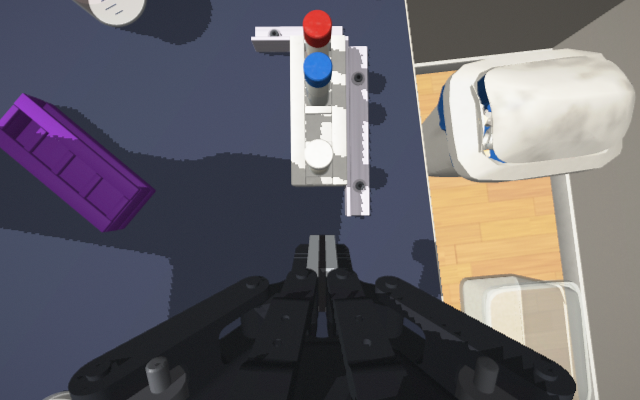

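View pics/s7z.png

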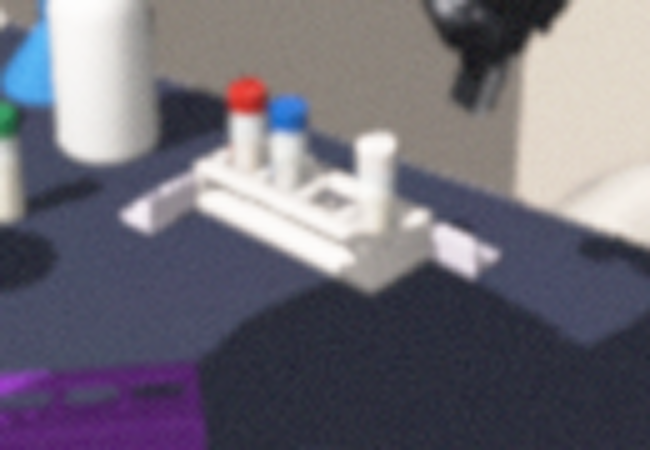

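Run:
```python
import cv2
a=cv2.imread('pics/w7.png')[10:225,245:385]; cv2.imwrite('pics/w7z.png',cv2.resize(a,None,fx=2.75,fy=2.75,interpolation=cv2.INTER_CUBIC))
a=cv2.imread('pics/w7.png')[10:80,245:385]; cv2.imwrite('pics/w7y.png',cv2.resize(a,None,fx=5.7,fy=5.7,interpolation=cv2.INTER_CUBIC))
```

```text
(no output)
```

View pics/w7z.png

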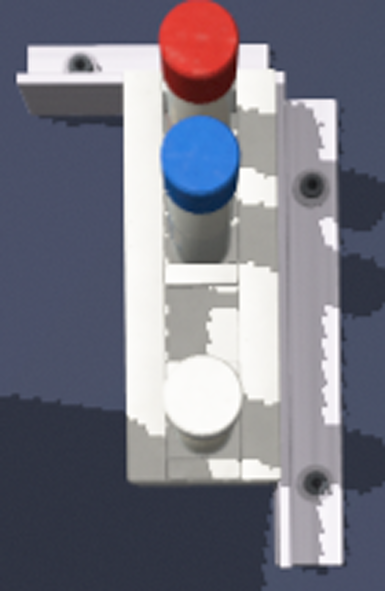

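View pics/w7y.png

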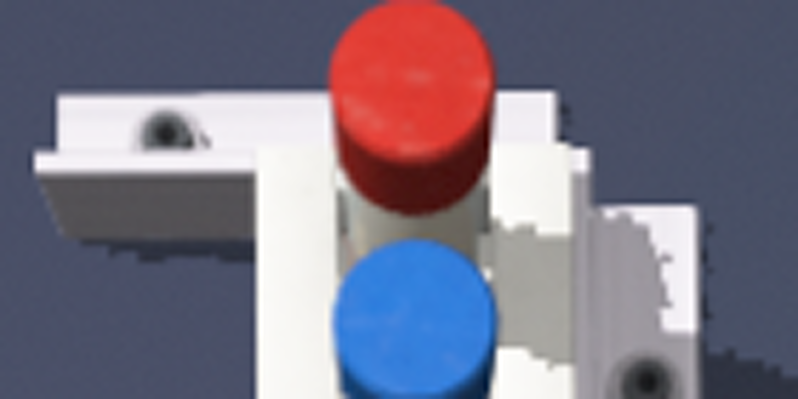

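Run:
```python
from h import *
c=fix(dict(np.load('w7.npz')));print(c['origin'])
def z(u,v,h,s=2.75): 
    p=pix2w(c,245+u/s,10+v/s,h)[:2];return p
rb=z(281,481,.03);rt=z(274,72,.03);lb=z(128,482,.03);lt=z(124,70,.03)
wb=z(281,566,.022);wt=z(283,75,.022) # wall: inner at bottom, outer top
print('rack',rb,rt,lb,lt,np.degrees(np.arctan2(-(rt-rb)[0],(rt-rb)[1])),np.degrees(np.arctan2(-(lt-lb)[0],(lt-lb)[1])))
print('wall inner end',z(275,487,.022),z(279,566,.022),z(288,566,.022),'outer far',z(285,75,.022))
def y(u,v,h): return z(u,v,h,5.7)
sl=y(35,172,.022);ol=y(35,153,.022)
print('short inner end',sl,'outer',ol,'outer right',y(590,148,.022),'rack top left/right',y(255,148,.03),y(572,146,.03), 'inner bottom',y(66,238,0),y(255,246,0))
```

```text
[ 0.59652431 -0.00605324  0.29078615]
rack [0.62387241 0.00649959] [0.63800701 0.14486469] [0.57274376 0.01215962] [0.58749564 0.15125713] -5.832784466940815 -6.05383111705638
wall inner end [0.6223964  0.00505958] [ 0.62052982 -0.02227439] [ 0.62362601 -0.02264046] outer far [0.64298386 0.14800786]
short inner end [0.54956904 0.15572353] outer [0.54993292 0.15893651] outer right [0.64301275 0.14928527] rack top left/right [0.58711245 0.15081626] [0.63873432 0.14532203] inner bottom [0.54995732 0.15626752] [0.58395439 0.15093212]
```

Run:
```python
import cv2,numpy as np
a=cv2.imread('pics/side0.png').astype(int);b=cv2.imread('pics/s7.png').astype(int)
for n,(l,t,r,d) in dict(vial=(254,158,268,186),beaker=(222,166,250,206),petri=(328,262,380,306),tape=(436,208,467,234)).items():
    A=a[t:d,l:r].astype(np.float32).mean(2);B=b[t:d,l:r].astype(np.float32).mean(2);print(n,np.round(cv2.phaseCorrelate(A,B),2))
from workcell import bot
o=bot.get_obs();print(o['time'],o['ee_pos'],o['wrist_force'])
bot.job_done()
```

```text
Traceback (most recent call last):
ValueError: setting an array element with a sequence. The requested array has an inhomogeneous shape after 1 dimensions. The detected shape was (2,) + inhomogeneous part.
```

Run:
```python
import cv2,numpy as np
a=cv2.imread('pics/side0.png');b=cv2.imread('pics/s7.png')
for n,(l,t,r,d) in dict(vial=(254,158,268,186),beaker=(222,166,250,206),petri=(328,262,380,306),tape=(436,208,467,234)).items():
    m=cv2.matchTemplate(b[t-8:d+8,l-8:r+8],a[t:d,l:r],cv2.TM_CCOEFF_NORMED);_,s,_,p=cv2.minMaxLoc(m);print(n,round(s,2),p[0]-8,p[1]-8)
from workcell import bot
o=bot.get_obs();print(o['time'],o['ee_pos'],o['wrist_force'])
```

```text
vial 1.0 0 0
beaker 1.0 0 0
petri 0.99 0 0
tape 0.99 0 0
14.75 [ 0.59560272 -0.03269367  0.12965629] [0.10876676 0.41904937 0.64570938]
```

```bash
python3 -c "
from workcell import bot
print(bot.job_done())"
```

```text
the job is handed in; nothing more can be done
None
```

The rack is in the corner stop and the job is handed in at about 14.8 s; `job_done` gives no verdict.

**What I did:** I pushed the white rack along +x with two part-open, tilted fingers until the wrist force rose at the long wall (44 N at the end). I then pushed its end along the long wall with the fingers shut until the force rose to about 18 N at the short wall, and lifted clear.

**Last checks, from the wrist picture:**
- **Position:** the rack edges lie within about 1 mm of both inner wall faces. The camera calibration is itself only good to about 2 mm.
- **Angle:** the rack reads −5.8° to −6.1° and the stop about −6.2°, against a tolerance of about 2.3°.
- **Vials:** all three are upright in their pockets.
- **Bystanders:** the lone vial, beaker, petri dish and tape roll show zero pixel shift against the first side picture.
- **Robot:** it hangs free with the TCP 13 cm above the bench, with no contact force.

**What disagreed:**
- My first estimates of the stop's angle ranged from −6.0° (long wall) to −8.9° (short wall). I settled it by pressing against the walls.
- The fingertips rubbed the bench at about 10 N early in the first push (33 N pressing down just before, to find its height), until I raised them.

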